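Fetch the drive from behind the stock

TASK

The bare drive lying at the back of the plywood stock board is wanted. First stand the carton, the red pouch and the mains adaptor, which are in the way, upright on the grey mat; when all three are there, fetch the drive and lay it flat in the middle of the grey tray, lengthwise with the tray. Then stand each of the three back upright in the bay it came from, exactly where and square to the board as it stood. Knock nothing over, and leave the solder reel, the mouse and the side cutters alone.

Things in the scene. Friction and masses are not known exactly. Their poses are not given: they have to be found in the camera images.
- carton: Black upright carton, 58 mm along its x, 135 mm along its y, 173 mm high, 0.34 kg +-30%. Origin at the underside (sides at x = -31 and +27 mm), z up. Stands in one of the three bays, its narrow x along the board's y; grip across the narrow way near the top. Bays are 85 mm apart, so a gripper body may hit a taller neighbour: take taller things first, put lower ones back first.
- pouch: Small stiff red and white upright pouch, rounded at the edges: 31 mm along its x, 76 mm along its y, 88 mm high, 0.06 kg. Origin at the underside (sides at x = -14 and +17 mm), z up. Stands in another bay, its narrow x along the board's y.
- adaptor: Cream mains multi-plug adaptor, sockets up, pins level and pointing to the robot at the start. Solid body 46 mm along its x (-22 to +24 mm), 62 mm along its y (-22 to +40 mm from the origin), 40 mm high, 0.08 kg; the pins reach to y = -40 mm. Origin at the underside, z up. Stands in the third bay, its x along the board's y.
- drive: Flat bare drive, silver with a dark label, 100 mm along its x, 70 mm along its y, 7 mm thick, 0.05 kg. Origin at the centre of its underside. Lies flat on the open back strip of the stock board, its length roughly along the board's y; to be gripped across its 70 mm width, one fingertip going down on the side of the bays, where the things in front leave too little room.
- stock_board: Fixed plywood board, 280 mm along its x (away from the robot), 260 mm along its y, 4 mm thick; origin at the centre of its underside. Three bays in front, centres at x = -60, y = -85, 0, +85 mm, parted by ribs whose tops are 8 mm above the worktop, 4 mm thick (y = -42.5 and +42.5, x = -140 to -40 mm); front lip equally high. Top plain beyond x = -40 mm; the drive lies near x = +60 mm.
- side_mat: Fixed grey mat with a thin dark border, the side area: 340 mm along its x, 130 mm along its y, 3 mm thick, flat. Origin at the centre of its underside. Lies left of the stock board, its length away from the robot. The three things fit on it one behind another along its length, their narrow x along the mat's y.
- drive_tray: Fixed shallow grey open tray, right of the board or left of the mat: 134 mm along its x, 158 mm along its y outside, 12 mm high, walls and floor 4 mm thick. Origin at the centre of its underside. The drive lies right when its 100 mm length runs along the tray's y (the long way).
- spool: Bystander: reel of solder wire with blue flanges, about 60 x 82 x 40 mm, on the worktop where the tray is not (right of the board or left of the mat); origin at its underside. Leave it alone.
- mouse: Bystander: black computer mouse, 108 x 62 x 38 mm, on the worktop behind the stock board; origin at the centre of its underside. Leave it alone.
- cutters: Bystander: small side cutters with red handles, 130 mm long, 47 mm wide, 14 mm high, on the worktop behind the mat; origin at the centre of their underside. Leave them alone.
Not all that is in view belongs to the job. Of the things that look like the pouch, the larger one is meant.

How it is judged (in metres and radians):
On the way, in this order (a step that is already met when the one before it is completed fails the run):
1. the carton, the pouch and the adaptor stand upright and released on the mat, the drive still where it lay (x of carton in the frame of side_mat between -0.16 and 0.16 m and y of carton in the frame of side_mat between -0.055 and 0.055 m and z of each of carton, pouch, adaptor in the frame of side_mat below 0.008 m and angle between each of carton, pouch, adaptor's own z axis and vertical below 0.1 rad and contact force between each of carton, pouch, adaptor and the fingers below 0.1 N and x of pouch in the frame of side_mat between -0.16 and 0.16 m and y of pouch in the frame of side_mat between -0.055 and 0.055 m and x of adaptor in the frame of side_mat between -0.16 and 0.16 m and y of adaptor in the frame of side_mat between -0.055 and 0.055 m and distance of drive from where it was at the start of the episode below 0.03 m), for 0.2 s.
2. the drive lies flat in the middle of the tray, released, while the three others still stand on the mat (x of carton in the frame of side_mat between -0.16 and 0.16 m and y of carton in the frame of side_mat between -0.055 and 0.055 m and z of each of carton, pouch, adaptor in the frame of side_mat below 0.008 m and angle between each of carton, pouch, adaptor, drive's own z axis and vertical below 0.1 rad and contact force between each of carton, pouch, adaptor, drive and the fingers below 0.1 N and x of pouch in the frame of side_mat between -0.16 and 0.16 m and y of pouch in the frame of side_mat between -0.055 and 0.055 m and x of adaptor in the frame of side_mat between -0.16 and 0.16 m and y of adaptor in the frame of side_mat between -0.055 and 0.055 m and horizontal distance between drive and drive_tray below 0.015 m and angle between the x axis of drive and the y axis of drive_tray, either way round below 0.2 rad and z of drive in the frame of drive_tray below 0.008 m), for 0.2 s.
At the end, for the whole second after the job is handed in: The carton, the pouch and the adaptor stand upright (within 0.1 rad) and at rest, each within 15 mm of where it stood at the start and its sides within 0.25 rad of the board's; the drive lies flat in the tray, centre within 15 mm of the tray's centre, length within 0.2 rad of the tray's long way (distance of each of carton, pouch, adaptor from where it was at the start of the episode below 0.015 m and angle between the x axis of each of carton, pouch, adaptor and the y axis of stock_board, either way round below 0.25 rad and angle between each of carton, pouch, adaptor, drive's own z axis and vertical below 0.1 rad and horizontal distance between drive and drive_tray below 0.015 m and angle between the x axis of drive and the y axis of drive_tray, either way round below 0.2 rad and z of drive in the frame of drive_tray below 0.008 m and linear speed of each of carton, pouch, adaptor, drive below 0.02 m/s); the robot touches nothing.
It fails at once if the solder reel, the mouse or the side cutters are shifted by more than 20 mm (distance of any of spool, mouse, cutters from where it was at the start of the episode above 0.02 m).
It fails at once if the carton, the pouch or the adaptor is knocked over (angle between any of carton, pouch, adaptor's own z axis and vertical above 0.6 rad).
It also fails if it takes over 141 s, if anything falls off the work surface, if the arm or the gripper's body presses on something with over 40 N, if the wrist force passes 120 N, or if a joint passes its speed limit or range.

ROBOT

A 6-joint arm with a two-finger parallel gripper is mounted at the origin on a cart in front of the work surface, level with it; the furniture and walls round the work are solid. World frame = base frame: x ahead of the robot, y to its left, z up, the work surface at z = 0. Lengths are in m, angles in degrees, forces in N, time in s.
With the tool pointing down it reaches from about 0.4 to 0.825 m from the base axis. Payload 7 kg.
Tool frame: the origin (TCP) lies at the very end of the fingers, on their centre line; the grasp point (between the pads) lies 19 mm behind it; z points along the fingers, y is the line along which they close (so a half turn about z gives the same grasp; the last joint's range is limited). The gripper opens to 88 mm and grips with 3 to 60 N. Pads are 19 mm wide; open, the fingers measure 130 mm over their backs; the gripper's body (78 mm by 193 mm) begins 47 mm behind the grasp point.
Start: joints at [-48.982, 20.546, 0.682, 0, -70.136, -16.507], TCP at [0.28, -0.614, 0.227] pointing down, gripper open.
Joint ranges: [-176.03, 176.03], [-82.01, 121.73], [-58.28, 71.71], [-173.87, 95.51], [-174.79, -0.11], [-173.66, 173.66]. Speed limits (degrees/s): [136.94, 136.94, 172.46, 180, 180, 180].

INTERFACE

Orientations are given as [roll, pitch, yaw] about the fixed x, y, z axes, in that order (R = Rz(yaw) Ry(pitch) Rx(roll)).
In Python, from plant import get_state, imaging, r, finder gives the robot as it stands.
- The arm moves only by the shell command python3 -m handwheel 'ROWS' [FORCE]. ROWS is JSON, a list of rows, each a list of 5 numbers: the closure, from 0 (fully open) to 1 (shut), then the shift along the world's x, y, z in cm, then the turn about the world's z in degrees. A call has 1 to 8 rows; each row is the pose to reach, as a shift and turn from the pose commanded when the call began; what a row does not reach only later rows make up. A row lasts 1/8 s, in which the tool goes at most 62.5 mm and 10.7 degrees, less where a joint would pass 70% of its speed; a pose out of reach is approached as far as the arm can. A call with a gripper value outside its range is refused whole. The fingers move at their own pace and stop on an object; FORCE is the grip in N (left out, the last holds). Time passes only in rows, so rows that repeat a pose let the fingers close. It gives the time, the measured TCP pose, the force, the opening and the grip force at its end, in the units of the state.
- get_state(): the state, without advancing time (a new reading comes with each control period).
- imaging.capture(name): name is "scene" or "top" or "wrist"; returns (picture, depth): 384x512x3 uint8, red, green, blue; 384x512 float32, m along the optical axis (not along the pixel's ray), 0 where there is no reading.
- imaging.get_calibration(name): a dict with "fx", "fy", "cx", "cy" (pixels), "rvec" (rotation vector, rad) and "tvec" (3), from world to camera coordinates, as OpenCV has them; the wrist camera has in their place "hand_eye" (4x4, takes a point from camera to tool coordinates, whose origin is the TCP and whose axes are the flange's). Camera axes: x right, y down, z forward; pixel columns grow to the right and rows downward; lengths in m; the calibration is good to about 2 mm. A picture is of the moment at which its call begins: read the wrist's pose just before it. get_calibration takes no time and is no camera call.
- r.close_job(): hands the job in; it is judged then, once.
Trained networks look in the newest picture that a camera, given by its name, has taken for a name from the list of things; names that differ only in an ending like _2 or _b are one class to them, and where a whole thing is asked for, a point or a joint stands for the part that bears it (a point fixed in the world has none). Each returns a list of dicts, best first, with "p" (0 to 1); they miss things now and then, are a little off and sometimes report something else, mostly with a low value. They report only what shows in the picture. A call takes as long as a camera call. They do not tell look-alikes from the thing itself.
- finder.cut_out(camera, query): "region" (384x512 bool, what is visible of it) and "pixel" ([column, row] in pixels, amid what is visible of it).
The state is a dict: "time_s": time; "joints": joint angles; "qd": joint speeds; "joint_torque": joint torques, N m; "tcp_pos": TCP position; "eef_rot": TCP orientation; "contact_force": force on the tool from outside, world axes, zero at the start; "moment": the same for the moment, N m; "gripper_width": finger opening in m; "gripper_force": force on a finger pad.
Only numpy, scipy, OpenCV 4.12 (cv2) and the standard library are available. Lean on these libraries where they do the work, as an engineer would, in place of code of your own. Each camera call takes 0.05 s, during which the arm holds its last target. There are 200 camera calls.

## Working session

There is one attempt and no reset: what is moved stays moved. The work goes in short steps, Python scripts to look and compute and a shell command to move; the robot and the scene stay as the last step left them, time stands still between calls to the robot, and variables do not carry over. Pictures are saved under pics/ and viewed, at most 14 in all, crops included, and the job is handed in when it is done.

```bash
ls; mkdir -p pics; cat > h.py <<'E'
import numpy as np, cv2
from plant import get_state, imaging, r, finder
from scipy.spatial.transform import Rotation as R
def cloud(name):
    s=get_state(); pic,d=imaging.capture(name); c=imaging.get_calibration(name)
    v,u=np.mgrid[0:384,0:512]
    P=np.stack([(u-c['cx'])/c['fx']*d,(v-c['cy'])/c['fy']*d,d],-1)
    if 'hand_eye' in c:
        H=np.array(c['hand_eye']); P=P@H[:3,:3].T+H[:3,3]
        P=P@R.from_euler('xyz',s['eef_rot'],degrees=True).as_matrix().T+np.array(s['tcp_pos'])
    else:
        M=cv2.Rodrigues(np.array(c['rvec'],float))[0]; P=(P-np.array(c['tvec']).ravel())@M
    P[d==0]=np.nan
    return pic,P
def save(n,p): cv2.imwrite('pics/'+n+'.png',p[...,::-1])
def rect(Q):
    (c,s,a)=cv2.minAreaRect((Q[:,:2]*1000).astype(np.float32)); return np.round(c,1),np.round(s,1),round(a,1)
E
python3 - <<'E'
from h import *
print(get_state())
for n in ['scene','top']:
    pic,P=cloud(n); save(n+'0',pic)
    for q in ['carton','pouch','adaptor','drive','stock_board','side_mat','drive_tray','spool','mouse','cutters']:
        for o in finder.cut_out(n,q)[:3]:
            Q=P[o['region']]; Q=Q[~np.isnan(Q[:,0])]
            if len(Q)>20: print(n,q,round(o['p'],2),np.round(o['pixel']),np.round(np.median(Q,0),3),np.round(np.percentile(Q[:,2],[2,98]),3),*rect(Q))
E
```

```text
pics
{'time_s': 0.0, 'joints': array([-4.89813827e+01,  2.05923360e+01,  6.34652501e-01, -1.99516724e-02,
       -7.01374702e+01, -1.65073214e+01]), 'qd': array([-0.03731852, -0.00126711,  0.00325298, -0.03817849, -0.03754391,
       -0.00703017]), 'joint_torque': array([ 1.07157219e-03, -5.82715917e+01,  2.93065041e+01,  6.99700803e+00,
        7.05625236e-03, -1.87296123e-04]), 'tcp_pos': array([ 0.27981328, -0.61373104,  0.22561974]), 'eef_rot': array([ 1.79903439e+02, -9.05655431e-03, -1.55495491e+02]), 'contact_force': array([ 0.20258998, -0.15244485,  0.04258824]), 'moment': array([-0.04349924,  0.00232309,  0.01791796]), 'gripper_force': 0.0, 'gripper_width': 0.08750242216936512}
scene carton 0.9 [236. 183.] [0.464 0.019 0.126] [0.015 0.182] [495.9  39.1] [143.6  62.7] 1.5
scene pouch 0.85 [285. 204.] [ 0.491 -0.134  0.069] [0.005 0.096] [ 546.7 -110.6] [169.9  54.4] 23.4
scene pouch 0.68 [228. 226.] [ 0.345 -0.017  0.048] [0.001 0.069] [372.4   1.6] [100.7  38.4] 29.9
scene adaptor 0.57 [263. 201.] [ 0.502 -0.049  0.043] [0.008 0.051] [524.1 -40.7] [113.9  56. ] 23.1
scene dr
[... 1453 characters left out ...]
5.8 263.1] 2.6
top side_mat 0.64 [181. 218.] [0.472 0.24  0.003] [-0.002  0.008] [473.7 241.4] [136.2 345.5] 86.3
top side_mat 0.24 [278. 183.] [ 0.589 -0.072  0.004] [-0.001  0.011] [564.4 -37.6] [284.1 260.5] 2.6
top drive_tray 0.61 [118. 225.] [0.448 0.433 0.004] [-0.001  0.013] [448.5 431.2] [160.  132.7] 89.5
top spool 0.79 [378. 240.] [ 0.418 -0.361  0.039] [0.001 0.044] [ 414.4 -364.5] [68.6 58.4] 36.2
top mouse 0.87 [239. 125.] [0.768 0.067 0.033] [0.008 0.041] [771.4  68.2] [104.7  57.8] 88.8
top cutters 0.52 [170. 138.] [0.742 0.282 0.012] [0.006 0.017] [738.6 265.3] [116.5  45.5] 80.2
top cutters 0.24 [121. 224.] [0.448 0.432 0.004] [-0.001  0.013] [448.8 430.4] [158.1 133.7] 89.3
```

```bash
python3 - <<'E'
from h import *
pic,P=cloud('top')
save('topz',cv2.resize(pic[100:290,80:410],None,fx=2.4,fy=2.4,interpolation=cv2.INTER_CUBIC))
for n,z0,z1,box in [('carton',.168,.19,(.38,.62,-.02,.12)),('adaptor',.034,.06,(.44,.57,-.08,-.005)),('pouch',.075,.1,(.44,.57,-.2,-.08)),('decoy',.05,.08,(.3,.42,-.06,.05)),('drive',.008,.02,(.57,.68,-.08,.055))]:
    m=(P[...,2]>z0)&(P[...,2]<z1)&(P[...,0]>box[0])&(P[...,0]<box[1])&(P[...,1]>box[2])&(P[...,1]<box[3])
    Q=P[m]; print(n,len(Q),*rect(Q),np.round(np.percentile(Q[:,2],[50,90]),4))
o=finder.cut_out('top','side_mat')[0]['region']; print('mat z',np.nanmedian(P[o][:,2]))
# any tall obstacles
m=(P[...,2]>.05); k,l,st,ce=cv2.connectedComponentsWithStats(m.astype(np.uint8))
for i in range(1,k):
    if st[i,4]>15: Q=P[l==i]; print(st[i],np.round(np.nanmin(Q,0),2),np.round(np.nanmax(Q,0),2))
E
```

```text
carton 1102 [497.2  44.8] [132.5  59.3] 1.3 [0.1764 0.1786]
adaptor 294 [514.3 -40.8] [61.7 43.2] 1.0 [0.0435 0.0464]
pouch 237 [ 503.5 -122. ] [70.8 26.8] 0.1 [0.0885 0.0921]
decoy 141 [353.8  -7.1] [55.3 23.6] 1.5 [0.0623 0.0656]
drive 637 [626.1 -13.7] [132.9 101.7] 89.2 [0.0113 0.0145]
mat z 0.0029969221584832772
[    0     0   449   384 47740] [-0.   -0.48  0.05] [1.12 0.62 0.61]
[ 397   17  115  120 4239] [ 0.73 -0.72  0.05] [ 1.07 -0.43  0.36]
[362 113  35  36 524] [ 0.7  -0.41  0.05] [ 0.81 -0.31  0.2 ]
[335 134  14  15  60] [ 0.7  -0.27  0.05] [ 0.74 -0.23  0.06]
[ 232  183   23   51 1120] [0.43 0.01 0.1 ] [0.56 0.08 0.18]
[339 184  19  25 133] [ 0.51 -0.29  0.05] [ 0.59 -0.24  0.08]
[295 197  12  25 272] [ 0.47 -0.14  0.05] [ 0.54 -0.11  0.1 ]
[256 250   9  20 141] [ 0.33 -0.02  0.05] [0.38 0.01 0.07]
[ 428  261   84  123 5435] [ 0.24 -0.36  0.62] [ 0.39 -0.2   0.76]
[ 189  332  202   52 8631] [ 0.07 -0.13  0.15] [0.31 0.17 0.82]
```

View pics/topz.png

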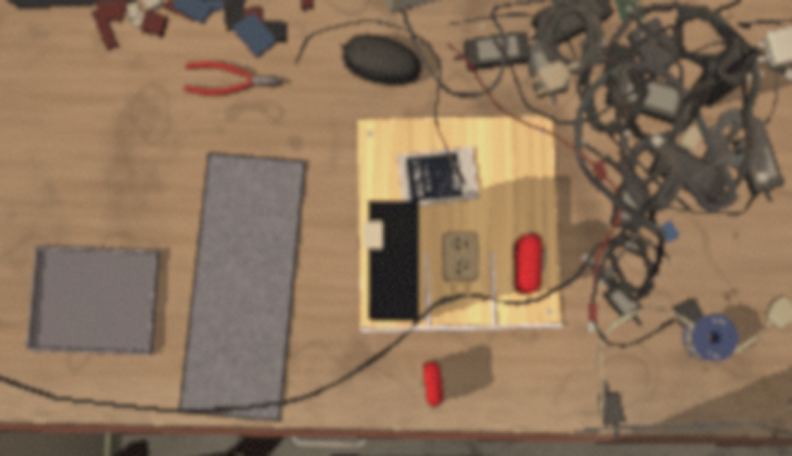

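View pics/scene0.png

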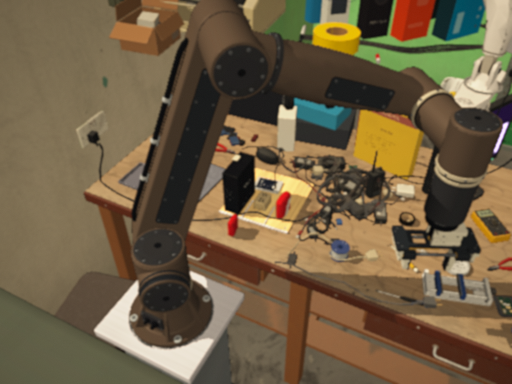

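The top view (2.4x crop) shows the carton at (393,260), adaptor at (460,255), pouch at (528,262) and drive at (440,175). The small decoy pouch is at (432,383), the mat at (245,285) and the tray at (95,300). The scene view shows the arm parked on the right, with the path to the carton clear above it.

```bash
python3 -m handwheel '[[0,5,15,4,-6],[0,5,15,4,-6],[0,11,33,4,-12],[0,11,33,4,-12],[0,11,33,4,-12],[0,11,33,4,-12]]' 25; python3 -m handwheel '[[0,10.7,32.9,2,-11],[0,10.7,32.9,2,-11],[0,10.7,32.9,2,-11],[0,10.7,32.9,2,-11],[0,10.7,32.9,2,-11],[0,10.7,32.9,2,-11],[0,10.7,32.9,2,-11],[0,10.7,32.9,2,-11]]'
```

```text
time_s: 1.95
tcp_pos: [0.3905, -0.282, 0.2672]
eef_rot: [-180.0, 0.1, -167.4]
contact_force: [1.0, -0.1, 0.2]
gripper_width: 0.0874
gripper_force: 0.0
time_s: 2.95
tcp_pos: [0.4968, 0.0448, 0.2864]
eef_rot: [-180.0, -0.0, -178.4]
contact_force: [-0.4, -0.2, 1.0]
gripper_width: 0.0875
gripper_force: 0.0
```

```bash
python3 - <<'E'
from h import *
pic,P=cloud('wrist'); save('w1',pic)
for q in ['carton','pouch','adaptor','drive']:
    for o in finder.cut_out('wrist',q)[:2]:
        Q=P[o['region']]; Q=Q[~np.isnan(Q[:,0])]; 
        if len(Q)<50: continue
        zt=np.percentile(Q[:,2],90); T=Q[Q[:,2]>zt-.006]
        print(q,round(o['p'],2),o['pixel'],round(zt,4),*rect(T))
E
```

```text
carton 0.78 [253.2, 172.2] 0.177 [487.6  45.4] [117.7  61.5] 1.6
pouch 0.94 [209.6, 42.1] 0.0644 [353.8  -7.1] [53.4 20.5] 8.1
pouch 0.59 [119.1, 168.0] 0.0906 [ 502.9 -122.3] [28.2 71.5] 89.0
adaptor 0.89 [190.3, 171.6] 0.0446 [513.1 -39.6] [61.4 44.8] 2.7
drive 0.9 [199.9, 225.1] 0.0119 [602.8 -31.5] [36.  59.6] 2.5
```

View pics/w1.png

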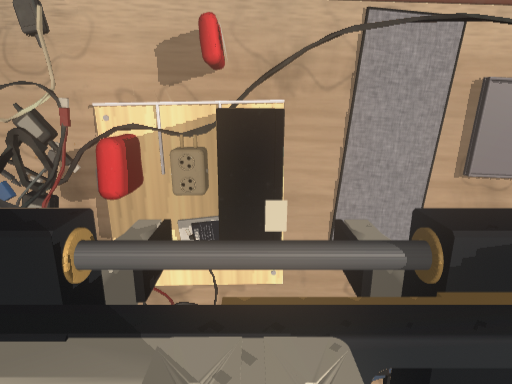

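The wrist view confirms the layout: carton top at (253,172), adaptor at (190,171), pouch at (119,168), drive edge at (200,225). I'm grasping the carton first.

```bash
python3 -m handwheel '[[0,0,0,-5,0],[0,0,0,-10,0],[0,0,0,-13,0],[0,0,0,-14.2,0],[0,0,0,-14.2,0],[0.5,0,0,-14.2,0],[0.8,0,0,-14.2,0],[0.8,0,0,-14.2,0]]' 25;python3 -m handwheel '[[0.8,0,0,0,0],[0.8,0,0,0,0],[0.8,0,0,0,0],[0.8,0,0,0,0],[0.8,0,0,2,0],[0.8,0,0,6,0],[0.8,0,0,6,0],[0.8,0,0,6,0]]'
```

```text
time_s: 4.2
tcp_pos: [0.4973, 0.045, 0.1453]
eef_rot: [180.0, 0.1, -178.5]
contact_force: [0.2, -0.3, -1.2]
gripper_width: 0.0636
gripper_force: 0.7
time_s: 5.2
tcp_pos: [0.496, 0.0448, 0.2032]
eef_rot: [180.0, -0.1, -178.5]
contact_force: [-0.3, 0.7, -5.2]
gripper_width: 0.058
gripper_force: 24.9
```

```bash
python3 -m handwheel '[[0.8,2,5,1,-1],[0.8,4.5,11,1,-3],[0.8,6.5,16,1,-5.2],[0.8,7.7,19,1,-5.2],[0.8,7.7,19,0,-5.2],[0.8,7.7,19,-3,-5.2],[0.8,7.7,19,-5.5,-5.2],[0.8,7.7,19,-6,-5.2]]';python3 -m handwheel '[[0.8,0,0,0,0],[0.8,0,0,-0.1,0],[0.6,0,0,-0.1,0],[0.3,0,0,-0.1,0],[0,0,0,-0.1,0],[0,0,0,-0.1,0]]';python3 -m handwheel '[[0,0,0,4,0],[0,0,0,9,0],[0,0,0,14,0],[0,0,0,14,0]]'
```

```text
time_s: 6.2
tcp_pos: [0.5721, 0.2331, 0.1432]
eef_rot: [-179.8, -0.2, 176.3]
contact_force: [-12.0, -1.1, 25.1]
gripper_width: 0.0584
gripper_force: 25.0
time_s: 6.95
tcp_pos: [0.5743, 0.235, 0.1439]
eef_rot: [180.0, 0.0, 176.3]
contact_force: [-0.2, 0.6, -0.8]
gripper_width: 0.0762
gripper_force: 0.0
time_s: 7.45
tcp_pos: [0.576, 0.2358, 0.2888]
eef_rot: [179.7, 0.4, 176.3]
contact_force: [-0.2, 1.0, -0.5]
gripper_width: 0.0874
gripper_force: 0.0
```

```bash
python3 -m handwheel '[[0,-1.2,-6,0,1],[0,-2.4,-12,0,2],[0,-3.6,-18,0,4],[0,-4.8,-24,0,5.2],[0,-6,-30,0,5.2],[0,-7.1,-35.7,0,5.2],[0,-7.1,-35.7,-4,5.2],[0,-7.1,-35.7,-8,5.2]]' 12; python3 - <<'E'
from h import *
pic,P=cloud('top'); save('t2',pic)
m=(P[...,2]>.165)&(P[...,2]<.19)&(abs(P[...,0]-.57)<.1)&(abs(P[...,1]-.235)<.07); Q=P[m]; print(len(Q),*rect(Q),np.median(Q[:,2]))
pic,P=cloud('wrist'); print(get_state()['tcp_pos'])
for q in ['pouch','adaptor','drive']:
    for o in finder.cut_out('wrist',q)[:2]:
        Q=P[o['region']]; Q=Q[~np.isnan(Q[:,0])]; 
        if len(Q)<50: continue
        zt=np.percentile(Q[:,2],90); T=Q[Q[:,2]>zt-.012]
        print(q,round(o['p'],2),o['pixel'],round(zt,4),*rect(T))
E
```

```text
time_s: 8.45
tcp_pos: [0.5027, -0.1232, 0.2026]
eef_rot: [180.0, 0.1, -178.6]
contact_force: [0.5, 0.5, -0.7]
gripper_width: 0.0878
gripper_force: 0.0
944 [571.9 238. ] [ 62.4 135.2] 85.6 0.17543929431130367
[ 0.49992565 -0.12243093  0.19934039]
pouch 0.75 [375.9, 27.8] 0.0638 [358.9  -6.6] [44.3 26.6] 2.5
pouch 0.66 [246.9, 186.7] 0.0909 [ 502.8 -122.4] [30.3 73.9] 89.4
adaptor 0.75 [328.0, 189.1] 0.0444 [512.5 -40.1] [60.9 44.9] 2.3
drive 0.77 [327.5, 283.0] 0.0117 [593.1 -57.2] [168.   55.9] 31.2
drive 0.49 [381.2, 377.8] 0.0357 [618.5 -18.5] [316.1  28.4] 25.6
```

```bash
python3 -m handwheel '[[0,0.2,0,-5,0],[0,0.2,0,-10,0],[0,0.2,0,-14,0],[0,0.2,0,-15,0],[0.5,0.2,0,-15,0],[1,0.2,0,-15,0],[1,0.2,0,-15,0],[1,0.2,0,-15,0]]' 12;python3 -m handwheel '[[1,0,0,0,0],[1,0,0,0,0],[1,0,0,0,0]]'
```

```text
time_s: 9.7
tcp_pos: [0.5055, -0.1221, 0.0544]
eef_rot: [180.0, 0.1, -178.5]
contact_force: [0.4, 0.3, 0.1]
gripper_width: 0.0532
gripper_force: 0.0
time_s: 10.07
tcp_pos: [0.505, -0.1222, 0.0536]
eef_rot: [-180.0, -0.0, -178.5]
contact_force: [-0.4, 0.2, 0.9]
gripper_width: 0.0311
gripper_force: 12.0
```

```bash
python3 -m handwheel '[[1,0,0,5,0],[1,0,0,10,0],[1,-0.5,4,12,0],[1,-1.4,10,12,0],[1,-2.3,16,12,-2],[1,-3.1,22,12,-4],[1,-4,28,12,-5.2],[1,-4.6,33,12,-5.2]]';python3 -m handwheel '[[1,-0.5,3.5,0,0],[1,-0.5,3.5,-2,0],[1,-0.5,3.5,-6,0],[1,-0.5,3.5,-10,0],[1,-0.5,3.5,-11.5,0],[1,-0.5,3.5,-11.5,0],[1,-0.5,3.5,-11.8,0],[1,-0.5,3.5,-11.8,0]]'
```

```text
time_s: 11.08
tcp_pos: [0.4582, 0.21, 0.1736]
eef_rot: [180.0, 0.0, 176.3]
contact_force: [1.2, 0.4, 0.1]
gripper_width: 0.0316
gripper_force: 12.0
time_s: 12.08
tcp_pos: [0.4546, 0.2434, 0.0566]
eef_rot: [179.9, 0.1, 176.3]
contact_force: [-0.0, 0.6, -1.4]
gripper_width: 0.0317
gripper_force: 12.0
```

```bash
python3 -m handwheel '[[1,0,0,-0.35,0],[1,0,0,-0.35,0],[0.7,0,0,-0.35,0],[0.3,0,0,-0.35,0],[0.3,0,0,-0.35,0],[0.1,0,0,-0.35,0]]';python3 -m handwheel '[[0,0,0,4,0],[0,0,0,9,0],[0,0,0,13,0],[0,1,-5,14,1],[0,2,-11,14,2],[0,3.2,-17,14,3],[0,4.4,-23,14,5.2],[0,5.8,-28.3,14,5.2]]'; python3 - <<'E'
from h import *
pic,P=cloud('wrist'); print(get_state()['tcp_pos'])
for q in ['adaptor','drive','stock_board']:
    for o in finder.cut_out('wrist',q)[:2]:
        Q=P[o['region']]; Q=Q[~np.isnan(Q[:,0])]; 
        if len(Q)<50: continue
        zt=np.percentile(Q[:,2],90); T=Q[Q[:,2]>zt-.012]
        print(q,round(o['p'],2),o['pixel'],round(zt,4),*rect(T))
E
```

```text
time_s: 12.82
tcp_pos: [0.4538, 0.2427, 0.0519]
eef_rot: [-180.0, -0.0, 176.3]
contact_force: [-0.1, 0.3, 1.5]
gripper_width: 0.0562
gripper_force: 0.0
time_s: 13.82
tcp_pos: [0.5119, -0.0422, 0.1923]
eef_rot: [180.0, 0.0, -178.5]
contact_force: [1.2, 0.4, 0.3]
gripper_width: 0.0879
gripper_force: 0.0
[ 0.5126368  -0.04660766  0.19194325]
adaptor 0.88 [253.0, 171.8] 0.0445 [512.7 -39.9] [61.6 44.6] 1.3
adaptor 0.39 [231.0, 165.8] 0.0049 [552.5 -37.9] [262.3 260.6] 2.5
drive 0.87 [277.7, 270.5] 0.0117 [621.9  -8.6] [ 76.  101.9] 8.2
stock_board 0.57 [232.5, 167.8] 0.0049 [552.5 -38. ] [262.3 260.1] 2.6
```

```bash
python3 -m handwheel '[[0,0,0,-5,0],[0,0,0,-10,0],[0,0,0,-13,0]]' 12;python3 -m handwheel '[[0,0,0,-2,0],[0,0,0,-4.1,0],[0,0,0,-4.1,0]]'
```

```text
time_s: 14.4
tcp_pos: [0.5107, -0.0391, 0.06]
eef_rot: [-180.0, -0.1, -178.4]
contact_force: [0.5, -0.5, 0.3]
gripper_width: 0.0878
gripper_force: 0.0
time_s: 14.78
tcp_pos: [0.5108, -0.0393, 0.0199]
eef_rot: [-180.0, -0.2, -178.4]
contact_force: [0.1, -0.0, 0.8]
gripper_width: 0.0879
gripper_force: 0.0
```

```bash
python3 -m handwheel '[[0.6,0,0,0,0],[1,0,0,0,0],[1,0,0,0,0],[1,0,0,0,0],[1,0,0,0,0],[1,0,0,5,0],[1,0,0,10,0],[1,0,0,13,0]]';python3 -m handwheel '[[1,-2,4,0,0],[1,-5,9,0,-1],[1,-8,14.5,0,-3],[1,-11,20,0,-5.2],[1,-14,26,0,-5.2],[1,-15.5,28.8,0,-5.2],[1,-15.5,28.8,-3,-5.2],[1,-15.5,28.8,-7,-5.2]]';python3 -m handwheel '[[1,0,0,-4,0],[1,0,0,-5.6,0],[1,0,0,-5.6,0],[1,0,0,-5.6,0]]'
```

```text
time_s: 15.78
tcp_pos: [0.5126, -0.0401, 0.1536]
eef_rot: [180.0, 0.1, -178.5]
contact_force: [0.1, 0.8, -1.5]
gripper_width: 0.0453
gripper_force: 12.0
time_s: 16.77
tcp_pos: [0.357, 0.2492, 0.0811]
eef_rot: [179.8, 0.1, 176.4]
contact_force: [0.6, -0.6, -0.8]
gripper_width: 0.045
gripper_force: 12.0
time_s: 17.27
tcp_pos: [0.3573, 0.2482, 0.0257]
eef_rot: [180.0, 0.0, 176.3]
contact_force: [-0.8, 1.2, -0.7]
gripper_width: 0.0451
gripper_force: 12.0
```

```bash
python3 -m handwheel '[[1,0,0,-0.45,0],[1,0,0,-0.45,0],[0.8,0,0,-0.45,0],[0.4,0,0,-0.45,0],[0.2,0,0,-0.45,0],[0.1,0,0,-0.45,0]]';python3 -m handwheel '[[0,0,0,4,0],[0,0,0,9,0],[0,0,0,14,0],[0,0,0,20,0]]'; python3 - <<'E'
from h import *
pic,P=cloud('top')
save('t3',cv2.resize(pic[100:290,80:410],None,fx=2.4,fy=2.4,interpolation=cv2.INTER_CUBIC))
for q in ['carton','pouch','adaptor','drive','drive_tray','side_mat']:
    for o in finder.cut_out('top',q)[:1]:
        Q=P[o['region']]; Q=Q[~np.isnan(Q[:,0])]; zt=np.percentile(Q[:,2],90); T=Q[Q[:,2]>zt-.012]
        print(q,round(o['p'],2),o['pixel'],round(zt,4),*rect(T))
print(get_state()['tcp_pos'])
E
```

```text
time_s: 18.02
tcp_pos: [0.357, 0.2479, 0.0206]
eef_rot: [180.0, 0.0, 176.3]
contact_force: [0.4, -0.0, -0.2]
gripper_width: 0.0668
gripper_force: 0.0
time_s: 18.52
tcp_pos: [0.3565, 0.2472, 0.2219]
eef_rot: [-180.0, -0.0, 176.3]
contact_force: [1.1, 1.0, -0.7]
gripper_width: 0.0877
gripper_force: 0.0
carton 0.64 [178.7, 179.1] 0.1774 [572.  237.5] [ 62.1 135.3] 86.3
pouch 0.68 [174.4, 224.3] 0.0908 [453.5 244.7] [30.  72.7] 84.9
drive 0.7 [263.1, 172.5] 0.0141 [619.6  -9.5] [71.2 99.5] 8.4
drive_tray 0.65 [120.8, 221.4] 0.0085 [458.8 383. ] [262.3 119.9] 89.3
side_mat 0.88 [192.8, 221.7] 0.0071 [466.5 236. ] [338.9 160. ] 4.2
[0.35650333 0.24717549 0.21940173]
```

View pics/t3.png

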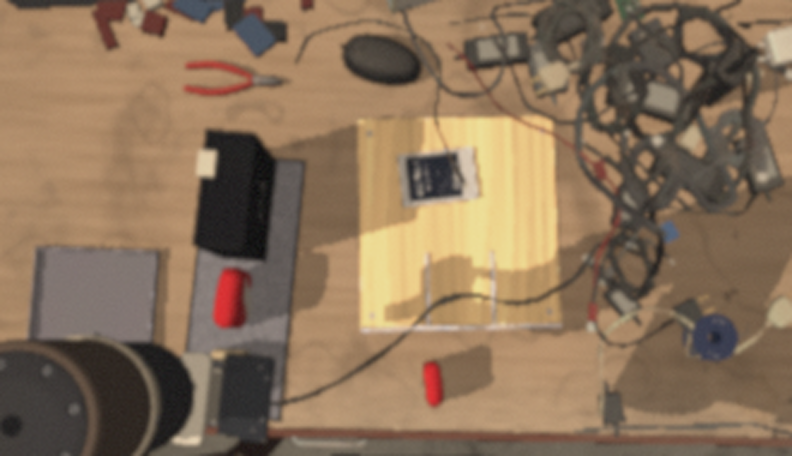

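All three stand on the mat: carton at (235,195), pouch at (230,297), and the adaptor hidden under the wrist. The drive is untouched at (440,175). Going for the drive, with the turn via +102°.

```bash
python3 -m handwheel '[[0,3,-3.5,0,10],[0,6,-7,0,20],[0,9,-10.5,0,30],[0,12,-14,0,40],[0,15,-17,0,50],[0,18,-20,0,60],[0,21,-23,0,70],[0,24,-25.6,0,80]]';python3 -m handwheel '[[0,2.4,0,-2,10],[0,2.4,0,-4,22.1],[0,2.4,0,-6,22.1],[0,2.4,0,-6,22.1]]'; python3 - <<'E'
from h import *
print(get_state()['tcp_pos'])
pic,P=cloud('wrist'); save('w4',pic)
for q in ['drive']:
    for o in finder.cut_out('wrist',q)[:2]:
        Q=P[o['region']]; Q=Q[~np.isnan(Q[:,0])]; zt=np.percentile(Q[:,2],50); T=Q[abs(Q[:,2]-zt)<.004]
        print(q,round(o['p'],2),o['pixel'],round(zt,4),*rect(T),len(T))
print(get_state()['tcp_pos'],get_state()['joints'])
E
```

```text
time_s: 19.88
tcp_pos: [0.5973, -0.0097, 0.2186]
eef_rot: [179.8, -0.1, -103.4]
contact_force: [0.5, 1.0, 1.0]
gripper_width: 0.0878
gripper_force: 0.0
time_s: 20.38
tcp_pos: [0.6192, -0.0086, 0.1572]
eef_rot: [179.6, -0.0, -81.6]
contact_force: [0.1, 0.8, 0.0]
gripper_width: 0.0878
gripper_force: 0.0
[ 0.61922225 -0.00860631  0.15721858]
[ 0.62090553 -0.00827624  0.16008703] [ 1.72397913e+01  1.83660294e+01 -1.16184355e+01  2.15162901e-02
 -6.01045122e+01 -8.87043822e+00]
```

View pics/w4.png

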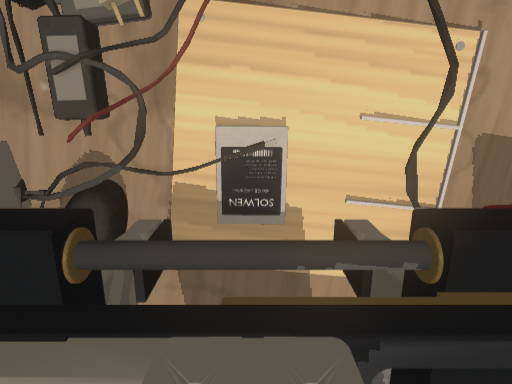

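The wrist view shows the drive at columns 216–288, rows 125–223. It is square to the gripper and nearly centred between the fingers (centre about column 255). Its position comes from depth next.

```bash
python3 - <<'E'
from h import *
pic,P=cloud('wrist'); print(get_state()['tcp_pos'])
m=np.zeros((384,512),bool); m[118:227,205:300]=1
m&=abs(P[...,2]-.0115)<.003
l=cv2.connectedComponentsWithStats(m.astype(np.uint8)); i=1+np.argmax(l[2][1:,4]); Q=P[l[1]==i]; print(len(Q),*rect(Q),np.median(Q[:,2]))
E
```

```text
[ 0.62125813 -0.00816884  0.16080251]
6375 [619.5  -9.3] [70.1 99.6] 8.1 0.010737539618353498
```

```bash
python3 -m handwheel '[[0,-0.15,-0.1,-5,0],[0,-0.15,-0.1,-10,0],[0,-0.15,-0.1,-13,0],[0,-0.15,-0.1,-14.3,0],[0,-0.15,-0.1,-14.8,0],[0,-0.15,-0.1,-14.8,0],[0,-0.15,-0.1,-14.8,0]]' 15; python3 -c "
from plant import get_state as g
import numpy as np
for i in range(1): print(g()['tcp_pos'],g()['contact_force'])"
```

```text
time_s: 21.4
tcp_pos: [0.6204, -0.0089, 0.0139]
eef_rot: [-179.9, 0.0, -81.6]
contact_force: [-0.8, -1.2, 0.1]
gripper_width: 0.0878
gripper_force: 0.0
[ 0.62042383 -0.00892321  0.01394028] [-0.75239465 -1.19529507  0.13346262]
```

```bash
python3 -m handwheel '[[0,0,0,-0.5,0],[0,0,0,-0.75,0],[0.1,0,0,-0.75,0],[0.3,0,0,-0.75,0],[0.3,0,0,-0.75,0],[0.3,0,0,-0.75,0]]' 15; python3 -m handwheel '[[0.3,0,0,0,0],[0.3,0,0,0,0]]'
```

```text
time_s: 22.15
tcp_pos: [0.6196, -0.0092, 0.0051]
eef_rot: [-180.0, 0.0, -81.6]
contact_force: [0.5, -0.1, -0.1]
gripper_width: 0.0697
gripper_force: 15.0
time_s: 22.4
tcp_pos: [0.6195, -0.0091, 0.0051]
eef_rot: [-180.0, 0.0, -81.6]
contact_force: [0.2, -0.7, 0.2]
gripper_width: 0.0695
gripper_force: 15.0
```

```bash
python3 -m handwheel '[[0.3,0,0,2,0],[0.3,0,0,7,0],[0.3,0,0,13,0],[0.3,0,0,19,0],[0.3,0,0,24,0],[0.3,-1.5,3,24,0],[0.3,-4,8,24,-2],[0.3,-6,13,24,-4]]'; python3 -m handwheel '[[0.3,-2,5,0,-2],[0.3,-4,11,0,-4],[0.3,-6.5,17,0,-4.4],[0.3,-9,23,0,-4.4],[0.3,-11,28,0,-4.4],[0.3,-11.1,31,0,-4.4],[0.3,-11.1,31,0,-4.4]]'; python3 - <<'E'
from h import *
print(get_state()['tcp_pos'])
pic,P=cloud('wrist'); save('w5',pic)
for o in finder.cut_out('wrist','drive_tray')[:2]:
        Q=P[o['region']]; Q=Q[~np.isnan(Q[:,0])]
        print(round(o['p'],2),o['pixel'],len(Q),*rect(Q),*rect(Q[abs(Q[:,2]-.011)<.004]))
pic,P=cloud('top'); m=(P[...,2]>.007)&(P[...,2]<.018)&(abs(P[...,0]-.449)<.09)&(abs(P[...,1]-.431)<.11); print('toprim',*rect(P[m]))
print(get_state())
E
```

```text
time_s: 23.4
tcp_pos: [0.5585, 0.1217, 0.2452]
eef_rot: [-180.0, 0.0, -85.7]
contact_force: [0.7, 0.4, -0.7]
gripper_width: 0.07
gripper_force: 15.0
time_s: 24.28
tcp_pos: [0.4476, 0.4327, 0.2442]
eef_rot: [180.0, -0.0, -89.8]
contact_force: [-0.9, -1.0, -0.8]
gripper_width: 0.0699
gripper_force: 15.0
[0.4476324  0.4327298  0.24421611]
0.79 [254.0, 120.0] 4841 [444.9 379.5] [ 54.  137.3] 89.3 [446.6 378.7] [ 52.6 133.9] 89.3
toprim [440.3 422.8] [174.  150.1] 89.0
{'time_s': 24.425, 'joints': array([ 6.17812135e+01,  1.49463743e+01, -4.86390781e+00, -4.69757588e-03,
       -7.02273128e+01, -6.17863549e+01]), 'qd': array([-0.58746303, -0.58909218, -0.22605248, -0.02565806,  0.07227382,
       -0.14200874]), 'joint_torque': array([ 6.61036447e-01, -5.01192570e+01,  2.96407002e+01,  7.05890402e+00,
       -2.70892127e-02, -4.19029151e-03]), 'tcp_pos': array([0.44846105, 0.43014562, 0.24487357]), 'eef_rot': array([ 1.79978332e+02, -3.10389451e-02, -9.00067261e+01]), 'contact_force': array([ 0.15740964,  0.38026118, -0.70855073]), 'moment': array([-0.03744751,  0.13277113, -0.01228722]), 'gripper_force': 14.995422810316086, 'gripper_width': 0.06950958462833656}
```

View pics/w5.png

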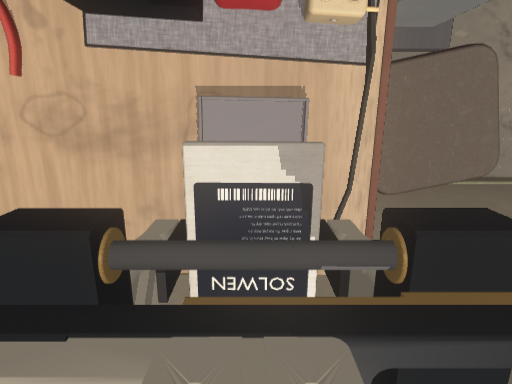

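Wrist view: the drive is held square. The tray's near edge shows behind it (columns 197–307, row 95), centred on the grip. Lowering it into the tray.

```bash
python3 -m handwheel '[[0.3,-0.1,0,-5,-0.5],[0.3,-0.1,0,-10,-0.5],[0.3,-0.1,0,-15,-0.5],[0.3,-0.1,0,-19,-0.5],[0.3,-0.1,0,-21.5,-0.5],[0.3,-0.1,0,-22.5,-0.5],[0.3,-0.1,0,-23,-0.5],[0.3,-0.1,0,-23,-0.5]]'; python3 -m handwheel '[[0.3,0,0,-0.5,0],[0.3,0,0,-0.8,0],[0.3,0,0,-0.8,0]]'
```

```text
time_s: 25.42
tcp_pos: [0.4479, 0.4311, 0.0159]
eef_rot: [-180.0, 0.1, -90.5]
contact_force: [-0.2, 0.9, 0.4]
gripper_width: 0.0698
gripper_force: 15.0
time_s: 25.8
tcp_pos: [0.4474, 0.4308, 0.007]
eef_rot: [180.0, -0.0, -90.5]
contact_force: [-0.3, -0.9, -0.8]
gripper_width: 0.0697
gripper_force: 15.0
```

```bash
python3 -m handwheel '[[0.3,0,0,-0.1,0],[0.14,0,0,-0.1,0],[0.14,0,0,-0.1,0],[0.14,0,0,-0.1,0],[0.14,0,0,-0.1,0]]'; python3 -m handwheel '[[0.14,0,0,1,0],[0.14,0,0,4,0],[0.14,0,0,10,0],[0,0,0,15,0],[0,0,0,20,0],[0,0,0,21,0],[0,0,0,21,0]]'; python3 - <<'E'
from h import *
print(get_state()['tcp_pos'])
pic,P=cloud('wrist'); save('w6',pic)
for q in ['drive','drive_tray','adaptor','pouch','carton']:
    for o in finder.cut_out('wrist',q)[:2]:
        Q=P[o['region']]; Q=Q[~np.isnan(Q[:,0])]
        if len(Q)>50: print(q,round(o['p'],2),o['pixel'],len(Q),*rect(Q),np.round(np.percentile(Q[:,2],[5,50,95]),4))
E
```

```text
time_s: 26.42
tcp_pos: [0.4475, 0.4308, 0.0061]
eef_rot: [-180.0, 0.0, -90.5]
contact_force: [-0.2, -0.1, -0.2]
gripper_width: 0.0754
gripper_force: 0.0
time_s: 27.3
tcp_pos: [0.4475, 0.431, 0.2172]
eef_rot: [-180.0, 0.1, -90.5]
contact_force: [0.1, 0.2, -0.5]
gripper_width: 0.0877
gripper_force: 0.0
[0.44753879 0.43102566 0.21722818]
drive 0.62 [250.5, 163.1] 4877 [446.8 431.1] [100.2  69.9] 89.2 [0.0095 0.0108 0.012 ]
drive 0.16 [142.5, 5.3] 1724 [571.4 264.8] [135.  16.] 3.0 [0.0074 0.0277 0.0499]
drive_tray 0.93 [224.1, 157.2] 9890 [448.8 434.1] [163.3 136.4] 89.2 [0.0024 0.0038 0.0118]
drive_tray 0.49 [140.1, 6.9] 1750 [577.3 262. ] [146.1  16.1] 0.5 [0.0071 0.0274 0.0498]
adaptor 0.85 [338.8, 5.7] 1128 [350.6 265.2] [18.6 79.4] 86.4 [0.0118 0.0356 0.0429]
pouch 0.42 [254.2, 0.0] 137 [450.6 257.6] [ 4.4 56. ] 86.6 [0.0157 0.0199 0.0251]
carton 0.69 [141.6, 5.6] 1719 [571.3 264.8] [134.8  16. ] 3.0 [0.0074 0.0277 0.0499]
```

View pics/w6.png

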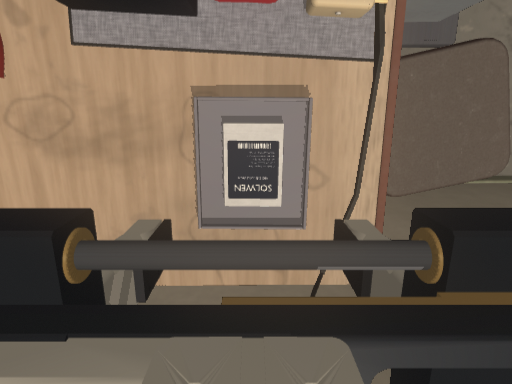

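The drive lies centred in the tray, at (253,164) in the picture, with the tray centred around (252,163). Returning the adaptor first.

```bash
python3 -m handwheel '[[0,-1,-2,0,-10],[0,-2,-4,0,-20],[0,-3,-6,0,-31],[0,-4,-8,0,-42],[0,-5.5,-11,0,-52],[0,-7,-14,0,-63],[0,-8,-17,0,-74],[0,-9.05,-18.3,0,-84]]'; python3 -m handwheel '[[0,0,0,0,-9.2],[0,0,0,-2,-9.2],[0,0,0,-7,-9.2],[0,0,0,-10,-9.2],[0,0,0,-10,-9.2]]'; python3 - <<'E'
from h import *
print(get_state()['tcp_pos'])
pic,P=cloud('wrist'); save('w7',pic)
for q in ['adaptor','pouch']:
    for o in finder.cut_out('wrist',q)[:1]:
        Q=P[o['region']]; Q=Q[~np.isnan(Q[:,0])]; zt=np.percentile(Q[:,2],90); T=Q[Q[:,2]>zt-.012]
        print(q,round(o['p'],2),o['pixel'],len(Q),*rect(T),round(zt,4))
print(get_state()['eef_rot'],get_state()['tcp_pos'])
E
```

```text
time_s: 28.6
tcp_pos: [0.3564, 0.2463, 0.2156]
eef_rot: [-180.0, -0.0, -174.9]
contact_force: [0.3, 0.7, 0.4]
gripper_width: 0.0879
gripper_force: 0.0
time_s: 29.22
tcp_pos: [0.356, 0.2462, 0.1141]
eef_rot: [-179.7, -0.1, 176.3]
contact_force: [0.6, 0.5, -0.7]
gripper_width: 0.0874
gripper_force: 0.0
[0.35602436 0.24622097 0.11408855]
adaptor 0.8 [255.4, 195.2] 4959 [357.6 249. ] [45.  61.2] 86.8 0.0434
pouch 0.61 [256.9, 283.5] 920 [419.2 246.1] [ 9.2 26.6] 3.3 0.0741
[1.79945924e+02 5.37233691e-02 1.76331695e+02] [0.35759679 0.24854911 0.11715952]
```

```bash
python3 -m handwheel '[[0,0,0,-5,0],[0,0,0,-8,0],[0,0,0,-9.3,0],[0,0,0,-9.6,0],[0.5,0,0,-9.6,0],[1,0,0,-9.6,0],[1,0,0,-9.6,0],[1,0,0,-9.6,0]]' 12; python3 -m handwheel '[[1,0,0,0,0],[1,0,0,0,0],[1,0,0,5,0],[1,0,0,10,0],[1,0,0,13,0],[1,2,-4,13,0],[1,5,-9.5,13,1],[1,8,-15,13,3]]'
```

```text
time_s: 30.38
tcp_pos: [0.3571, 0.248, 0.0204]
eef_rot: [180.0, 0.0, 176.3]
contact_force: [0.5, 0.3, 0.3]
gripper_width: 0.0532
gripper_force: 0.0
time_s: 31.38
tcp_pos: [0.4373, 0.0968, 0.1503]
eef_rot: [180.0, 0.0, 179.5]
contact_force: [1.7, 0.5, -0.3]
gripper_width: 0.0446
gripper_force: 12.0
```

```bash
python3 -m handwheel '[[1,3.2,-6,0,2.2],[1,6.4,-11.5,0,2.2],[1,7.5,-13.6,0,2.2],[1,7.5,-13.6,-3,2.2],[1,7.5,-13.6,-8,2.2],[1,7.5,-13.6,-11.5,2.2],[1,7.5,-13.6,-12.6,2.2],[1,7.5,-13.6,-12.6,2.2]]'; python3 -m handwheel '[[1,0,0,0,0],[1,0,0,0,0]]'
```

```text
time_s: 32.38
tcp_pos: [0.5118, -0.0379, 0.0239]
eef_rot: [-180.0, -0.1, -178.5]
contact_force: [0.2, 0.7, -1.0]
gripper_width: 0.0448
gripper_force: 12.0
time_s: 32.62
tcp_pos: [0.5128, -0.0376, 0.0254]
eef_rot: [180.0, 0.1, -178.5]
contact_force: [-0.1, 0.3, -1.8]
gripper_width: 0.0451
gripper_force: 12.0
```

```bash
python3 -m handwheel '[[1,0,-0.2,-0.3,0],[1,0,-0.2,-0.3,0],[0.8,0,-0.2,-0.3,0],[0.4,0,-0.2,-0.3,0],[0.2,0,-0.2,-0.3,0],[0.1,0,-0.2,-0.3,0]]';python3 -m handwheel '[[0,0,0,5,0],[0,0,0,10,0],[0,0,0,16,0],[0,-1,4,17,-1],[0,-2,10,17,-2],[0,-3.5,16,17,-4],[0,-5,22,17,-5.2],[0,-5.9,28.2,17,-5.2]]';python3 -m handwheel '[[0,0,0,0,0],[0,0,0,-3,0],[0,0,0,-3,0]]'; python3 - <<'E'
from h import *
print(get_state()['tcp_pos'])
pic,P=cloud('wrist'); save('w8',pic)
for q in ['pouch','carton']:
    for o in finder.cut_out('wrist',q)[:1]:
        Q=P[o['region']]; Q=Q[~np.isnan(Q[:,0])]; zt=np.percentile(Q[:,2],90); T=Q[Q[:,2]>zt-.012]
        print(q,round(o['p'],2),o['pixel'],len(Q),*rect(T),round(zt,4))
print(get_state()['tcp_pos'])
pic,P=cloud('top'); save('t8',cv2.resize(pic[100:290,80:410],None,fx=2.4,fy=2.4,interpolation=cv2.INTER_CUBIC))
for o in finder.cut_out('top','adaptor')[:1]:
    Q=P[o['region']]; Q=Q[Q[:,2]>.034]; print(rect(Q),o['p'])
E
```

```text
time_s: 33.38
tcp_pos: [0.5118, -0.0399, 0.021]
eef_rot: [-180.0, -0.0, -178.5]
contact_force: [-0.2, -0.3, -0.9]
gripper_width: 0.0671
gripper_force: 0.0
time_s: 34.38
tcp_pos: [0.4519, 0.2437, 0.1915]
eef_rot: [180.0, 0.0, 176.3]
contact_force: [2.2, -0.8, 0.8]
gripper_width: 0.0875
gripper_force: 0.0
time_s: 34.75
tcp_pos: [0.4516, 0.2405, 0.1593]
eef_rot: [-179.8, -0.2, 176.3]
contact_force: [-0.4, -0.5, 0.3]
gripper_width: 0.0877
gripper_force: 0.0
[0.45164094 0.24051088 0.15931921]
pouch 0.78 [257.7, 190.7] 3326 [449.9 245.4] [29.5 69.1] 85.6 0.0899
carton 0.82 [257.5, 282.6] 2645 [462.2 242.8] [57.5 85.7] 86.2 0.1336
[0.45345281 0.24172411 0.16199075]
(array([514.1, -37.8]), array([61.7, 42.9]), 1.1) 0.91
```

View pics/t8.png

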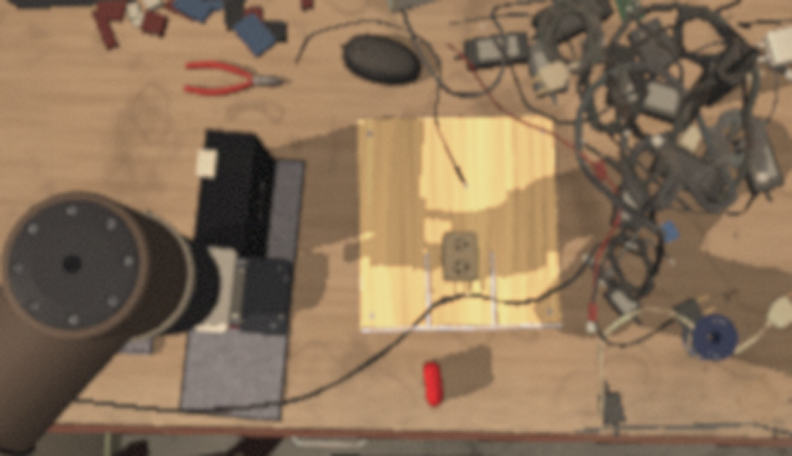

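The adaptor is back at (460,256), as at the start. Next is the pouch.

```bash
python3 -m handwheel '[[0,0,0.1,-5,0],[0,0,0.1,-9,0],[0,0,0.1,-10.8,0],[0,0,0.1,-10.8,0],[0.5,0,0.1,-10.8,0],[1,0,0.1,-10.8,0],[1,0,0.1,-10.8,0],[1,0,0.1,-10.8,0]]' 12; python3 -m handwheel '[[1,0,0,0,0],[1,0,0,0,0],[1,0,0,0,0]]';python3 -m handwheel '[[1,0,0,5,0],[1,0,0,10,0],[1,0,0,12,0],[1,0.5,-4,12,0],[1,1.5,-10,12,2],[1,2.5,-16,12,4],[1,3.5,-22,12,5.2],[1,4.5,-28,12,5.2]]'
```

```text
time_s: 36.0
tcp_pos: [0.453, 0.2431, 0.0535]
eef_rot: [180.0, 0.0, 176.3]
contact_force: [-0.4, 0.6, -0.2]
gripper_width: 0.0533
gripper_force: 0.0
time_s: 36.38
tcp_pos: [0.4529, 0.243, 0.053]
eef_rot: [-180.0, -0.0, 176.3]
contact_force: [0.9, 0.1, 0.3]
gripper_width: 0.0317
gripper_force: 12.0
time_s: 37.38
tcp_pos: [0.4979, -0.0389, 0.1732]
eef_rot: [180.0, 0.0, -178.4]
contact_force: [2.0, 0.6, -0.0]
gripper_width: 0.0314
gripper_force: 12.0
```

```bash
python3 -m handwheel '[[1,0.5,-5,0,0],[1,0.7,-8.5,0,0],[1,0.7,-8.5,-2,0],[1,0.7,-8.5,-7,0],[1,0.7,-8.5,-10.5,0],[1,0.7,-8.5,-11.5,0],[1,0.7,-8.5,-11.5,0]]'; python3 -m handwheel '[[1,0,0,0,0],[1,0,0,0,0]]'
```

```text
time_s: 38.25
tcp_pos: [0.505, -0.1221, 0.0581]
eef_rot: [-180.0, -0.0, -178.5]
contact_force: [-0.0, 0.0, 0.0]
gripper_width: 0.0316
gripper_force: 12.0
time_s: 38.5
tcp_pos: [0.5058, -0.1219, 0.0593]
eef_rot: [180.0, 0.1, -178.5]
contact_force: [0.3, -0.1, -0.3]
gripper_width: 0.0315
gripper_force: 12.0
```

```bash
python3 -m handwheel '[[1,0,0,-0.4,0],[1,0,0,-0.4,0],[0.7,0,0,-0.4,0],[0.3,0,0,-0.4,0],[0.3,0,0,-0.4,0],[0.1,0,0,-0.4,0]]'; python3 -m handwheel '[[0,0,0,4,0],[0,0,0,9,0],[0,0,0,15,0],[0,0,0,21,0],[0,1,5,21,0],[0,2,11,21,-2],[0,3,17,21,-4],[0,4.5,23,21,-5.2]]';python3 -m handwheel '[[0,1.2,6,0,0],[0,2.4,12.7,0,0],[0,2.4,12.7,0,0],[0,2.4,12.7,0,0]]'; python3 - <<'E'
from h import *
print(get_state()['tcp_pos'])
pic,P=cloud('wrist')
for q in ['carton']:
    for o in finder.cut_out('wrist',q)[:1]:
        Q=P[o['region']]; Q=Q[~np.isnan(Q[:,0])]; zt=np.percentile(Q[:,2],90); T=Q[Q[:,2]>zt-.012]
        print(q,round(o['p'],2),o['pixel'],len(Q),*rect(T),round(zt,4))
print(get_state()['tcp_pos'])
pic,P=cloud('top')
for o in finder.cut_out('top','pouch')[:2]:
    Q=P[o['region']]; Q=Q[Q[:,2]>.075]; print(rect(Q) if len(Q)>9 else 0,o['p'])
E
```

```text
time_s: 39.25
tcp_pos: [0.5049, -0.122, 0.0541]
eef_rot: [180.0, 0.0, -178.5]
contact_force: [-0.3, -0.4, -0.6]
gripper_width: 0.056
gripper_force: 0.0
time_s: 40.25
tcp_pos: [0.5498, 0.1098, 0.2645]
eef_rot: [180.0, 0.0, 176.3]
contact_force: [1.9, -0.5, 0.4]
gripper_width: 0.0879
gripper_force: 0.0
time_s: 40.75
tcp_pos: [0.5736, 0.2352, 0.2635]
eef_rot: [-180.0, -0.0, 176.4]
contact_force: [0.4, -0.5, -0.3]
gripper_width: 0.0881
gripper_force: 0.0
[0.57358387 0.23521245 0.26350927]
carton 0.57 [253.9, 173.5] 9708 [559.  238.6] [ 61.8 109.6] 86.4 0.176
[0.5736904  0.23395774 0.26413582]
(array([ 505.3, -122.2]), array([33.7, 74.5]), 89.6) 0.84
```

```bash
python3 -m handwheel '[[0,0,0.1,-4,0],[0,0,0.1,-8,0],[0,0,0.1,-11,0],[0,0,0.1,-11.9,0],[0,0,0.1,-11.9,0],[0.5,0,0.1,-11.9,0],[0.8,0,0.1,-11.9,0],[0.8,0,0.1,-11.9,0]]' 25;python3 -m handwheel '[[0.8,0,0,0,0],[0.8,0,0,0,0],[0.8,0,0,0,0],[0.8,0,0,2,0],[0.8,0,0,6,0],[0.8,-1,-3,6,0],[0.8,-3,-8,6,2],[0.8,-5,-13,6,4]]';python3 -m handwheel '[[0.8,-1.5,-4,0,1.2],[0.8,-2.7,-6,0,1.2],[0.8,-2.7,-6,0,1.2],[0.8,-2.7,-6,-2,1.2],[0.8,-2.7,-6,-4,1.2],[0.8,-2.7,-6,-5,1.2],[0.8,-2.7,-6,-5,1.2]]'
```

```text
time_s: 41.95
tcp_pos: [0.5741, 0.2362, 0.1458]
eef_rot: [180.0, 0.1, 176.3]
contact_force: [0.2, -0.1, -0.6]
gripper_width: 0.0632
gripper_force: 0.0
time_s: 42.95
tcp_pos: [0.5223, 0.1048, 0.2036]
eef_rot: [-180.0, -0.1, -179.6]
contact_force: [0.3, -0.3, -3.9]
gripper_width: 0.0581
gripper_force: 25.0
time_s: 43.82
tcp_pos: [0.4967, 0.0463, 0.1543]
eef_rot: [-180.0, -0.1, -178.5]
contact_force: [0.0, 0.6, -3.7]
gripper_width: 0.0581
gripper_force: 25.0
```

```bash
python3 -m handwheel '[[0.8,0.2,-0.1,-0.4,0],[0.8,0.2,-0.1,-0.75,0],[0.8,0.2,-0.1,-0.75,0],[0.6,0.2,-0.1,-0.75,0],[0.3,0.2,-0.1,-0.75,0],[0,0.2,-0.1,-0.75,0],[0,0.2,-0.1,-0.75,0]]'; python3 -m handwheel '[[0,0,0,4,0],[0,0,0,9,0],[0,0,0,15,0],[0,-3,-5,16,0],[0,-6,-10,16,0],[0,-7,-16,16,0],[0,-7,-22,16,0],[0,-7,-28,16,0]]';python3 -m handwheel '[[0,0,-6,0,0],[0,0,-10,0,0],[0,0,-10,0,0],[0,0,-10,0,0]]'; python3 - <<'E'
from h import *
pic,P=cloud('top'); save('t9',cv2.resize(pic[100:290,80:410],None,fx=2.4,fy=2.4,interpolation=cv2.INTER_CUBIC))
for n,z0,z1,box in [('carton',.168,.19,(.38,.62,-.02,.12)),('adaptor',.034,.06,(.44,.57,-.08,-.005)),('pouch',.075,.1,(.44,.57,-.2,-.08)),('drive',.009,.02,(.4,.5,.37,.49))]:
    m=(P[...,2]>z0)&(P[...,2]<z1)&(P[...,0]>box[0])&(P[...,0]<box[1])&(P[...,1]>box[2])&(P[...,1]<box[3])
    Q=P[m]; print(n,len(Q),*rect(Q),np.round(np.percentile(Q[:,2],[50,90]),4))
print(get_state()['tcp_pos'],get_state()['contact_force'])
E
```

```text
time_s: 44.7
tcp_pos: [0.4992, 0.0451, 0.148]
eef_rot: [180.0, 0.0, -178.5]
contact_force: [0.6, -0.4, -0.5]
gripper_width: 0.0759
gripper_force: 0.0
time_s: 45.7
tcp_pos: [0.4285, -0.2369, 0.3084]
eef_rot: [-180.0, 0.1, -178.5]
contact_force: [1.8, 1.5, 0.2]
gripper_width: 0.0875
gripper_force: 0.0
time_s: 46.2
tcp_pos: [0.4287, -0.3349, 0.3074]
eef_rot: [180.0, -0.0, -178.5]
contact_force: [-0.1, 1.0, 0.2]
gripper_width: 0.0877
gripper_force: 0.0
carton 1106 [497.   47.5] [132.2  59.2] 1.3 [0.1763 0.1787]
adaptor 305 [514.3 -37.8] [61.6 43. ] 0.8 [0.0432 0.0467]
pouch 246 [ 505.3 -122.2] [33.3 74.4] 88.6 [0.0886 0.0923]
drive 625 [450.3 428.5] [103.5  97.9] 89.8 [0.0116 0.0141]
[ 0.428829   -0.33451315  0.30765761] [ 0.31696567  1.04183761 -0.74319356]
```

View pics/t9.png

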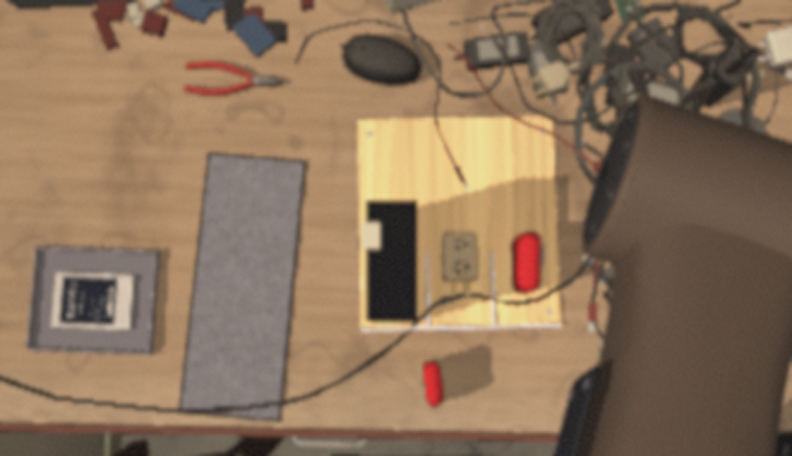

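All three are back within about 3 mm, the drive is centred in the tray at (93,300), and the arm is clear of everything. Handing in.

```bash
python3 -c "
from plant import r
print(r.close_job())"
```

```text
the job is handed in; nothing more can be done
None
```

The job is handed in: the drive lies in the middle of the tray and the carton, pouch and adaptor stand back in their bays, each within about 3 mm of where it started by the last top picture (46 of 141 s used); no verdict came back.

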